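# Clamp a lino block in the printing bed

### The job

Get the lino block ready for printing: push the aluminium jaw gently forward from its back face until it holds the block snug and square against the wooden fence. Then lock the jaw by turning the three red knobs clockwise fully to their end stops, the centre knob first and the two outer ones after it, and let go; leave the green pot, the ink jar and the scraper where they are.

Things in the scene. Friction and masses are not known exactly. Their poses are not given: they have to be found in the camera images.
- bed: plywood printing bed 300 (x) by 330 (y) by 18 mm, fixed at varying place and yaw. Origin: centre of underside, on the table; x from jaw to fence (away from robot), y left, z up. Wooden fence, 18 mm above the board, inner face at x = +115 mm. Knob studs fixed in the board at x = -42.5, y = +100 (left), 0, -100 mm (right); the slotted jaw slides under the knobs, they do not travel with it
- block: lino block, pale wood 100 (x) by 160 (y) by 22 mm with a blue-grey carved face, about 0.35 kg, loose on the board between jaw and fence, a little askew. Origin: centre of underside; x, y as the bed's when square. Snug to the fence its origin is at bed x = +65 mm. It bruises if the jaw squeezes it with more than 60 N
- jaw (a joint): travel of the jaw towards the fence along the bed's x, in m: starts at 0 to 0.010, is 0.040 when it holds the block snug and square against the fence (the end of its own track is at 0.050). Sliding takes about 4 N; it stays where it is left.
- jaw_back (a point): middle of the jaw's back face (pushed towards bed +x), 30 mm above the table; at bed x = -100 mm when the jaw reads 0. The jaw is an aluminium bar 75 (x) by 270 (y) by 24 mm on the board, top 42 mm above the table. At the end of the push the knobs overhang this face by 5 mm at y = 0 and +-100 mm: push between them, e.g. at y = +50 or -50 mm
- knob_centre (a joint): angle of the centre knob, rad: 0 = fully slack, 2.2 = hard end stop (fully tight); grows clockwise seen from above. Starts between 0 and 1.2. Stays where it is left; turning takes about 0.1 N m.
- knob_left (a joint): angle of the left knob, rad: 0 = fully slack, 2.2 = hard end stop (fully tight); grows clockwise seen from above. Starts between 0 and 1.2. Stays where it is left; turning takes about 0.1 N m.
- knob_right (a joint): angle of the right knob, rad: 0 = fully slack, 2.2 = hard end stop (fully tight); grows clockwise seen from above. Starts between 0 and 1.2. Stays where it is left; turning takes about 0.1 N m.
- centre_grip (a point): centre knob (bed y = 0): point on its vertical axis at grip height, 74 mm above the table, 10 mm under its top. Upright red bar 44 mm long, 14 mm thick (pinch this), 36 mm tall, on a round steel washer 44 mm wide (washer top 49 mm above the table: keep fingertips above). x axis: along the bar to its white pointer; at the end stop this points straight at the fence (bed x). z up
- left_grip (a point): left knob (bed y = +100 mm): point on its vertical axis at grip height, 74 mm above the table, 10 mm under its top. Upright red bar 44 mm long, 14 mm thick (pinch this), 36 mm tall, on a round steel washer 44 mm wide (washer top 49 mm above the table: keep fingertips above). x axis: along the bar to its white pointer; at the end stop this points straight at the fence (bed x). z up
- right_grip (a point): right knob (bed y = -100 mm): point on its vertical axis at grip height, 74 mm above the table, 10 mm under its top. Upright red bar 44 mm long, 14 mm thick (pinch this), 36 mm tall, on a round steel washer 44 mm wide (washer top 49 mm above the table: keep fingertips above). x axis: along the bar to its white pointer; at the end stop this points straight at the fence (bed x). z up
- pot_mid (a point): centre, half-way up, of a green open pot, 76 mm across and 70 mm high, standing loose beside the bed (left or right of it); leave alone
- jar_mid (a point): centre, half-way up, of an amber ink jar with black cap, 60 mm across and 75 mm high, standing loose beside the bed (on the other side from the pot); leave alone
- scraper: wooden-handled flat scraper 245 mm long, 30 mm wide, 8 mm thick, lying on the table beyond the fence. Origin: centre of its handle's underside; x along it; leave alone

How it is judged:
On the way, in this order (a step that is already met when the one before it is completed fails the run):
1. the jaw holds the block snug and square against the fence, no knob tightened yet (value of joint jaw above 0.0375 m and x of block in the frame of bed above 0.0625 m and angle between the x axis of block and the x axis of bed, either way round below 0.03 rad and value of joint each of knob_centre, knob_left, knob_right below 2 rad), for 0.2 s.
2. the centre knob is at its end stop while both outer knobs are not (value of joint jaw above 0.0375 m and x of block in the frame of bed above 0.0625 m and angle between the x axis of block and the x axis of bed, either way round below 0.03 rad and value of joint knob_centre above 2.1 rad and value of joint each of knob_left, knob_right below 2 rad), for 0.2 s.
3. both outer knobs are at their end stops too (value of joint jaw above 0.0375 m and x of block in the frame of bed above 0.0625 m and angle between the x axis of block and the x axis of bed, either way round below 0.03 rad and value of joint each of knob_centre, knob_left, knob_right above 2.1 rad), for 0.2 s.
At the end, for the whole second after the job is handed in: The block lies flat on the board and at rest, within 2.5 mm of touching the fence and square to the bed within 0.03 rad; the jaw is within 2.5 mm of its snug position (reads over 0.0375); all three knobs are within 0.1 rad of their end stops (read over 2.1) (all of step 3 and z of block in the frame of bed between 0.015 and 0.021 m and angle between block's own z axis and vertical below 0.05 rad and linear speed of block below 0.01 m/s).
It fails at once if the pot, jar or scraper is moved by more than 30 mm (distance of any of pot_mid, jar_mid, scraper from where it was at the start of the episode above 0.03 m).
It fails at once if the jaw squeezes the block with more than 60 N (contact force between jaw and block above 60 N).
It also fails if it takes over 72 s, if anything falls off the work surface, if the arm or the gripper's body presses on something with over 40 N, if the wrist force passes 120 N, or if a joint passes its speed limit or range.

### The arm

A 6-joint arm with a two-finger parallel gripper is mounted at the origin on the work surface. World frame = base frame: x ahead of the robot, y to its left, z up, the work surface at z = 0. Lengths are in m, angles in rad, forces in N, time in s.
With the tool pointing down it reaches from about 0.3 to 0.825 m from the base axis. Payload 5.4 kg.
Tool frame: the origin (TCP) lies on the mounting face of the last link; the fingertips stand 190 mm ahead of it and the grasp point (between the pads) lies 171 mm ahead of it (robot.tcp_to_tips is the distance from the TCP to the fingertips, in m); z points along the fingers, y is the line along which they close (so a half turn about z gives the same grasp; the last joint's range is limited). The gripper opens to 92 mm and grips with 3 to 60 N. Pads are 20 mm wide; open, the fingers measure 128 mm over their backs; the gripper's body (75 mm by 189 mm) begins 69 mm behind the grasp point.
Start: joints at [-1.483, 0.158, 1.597, -0, 1.386, -0.21], TCP at [0.169, -0.55, 0.405] pointing down, gripper open.
Joint ranges: [-2.91, 2.91], [-0.94, 2.29], [0.18, 2.7], [-1.29, 4.43], [0.17, 2.64], [-3, 3]. Speed limits (rad/s): [2.57, 2.57, 3.14, 3.14, 3.14, 3.14].

### API

Orientations are given as a rotation vector (axis times angle).
In Python, from station import readout, cams, job, robot gives the robot as it stands. The module is installed in compiled form; this text tells all that it offers.
- The arm moves only by the tool carry_out, never from a script. Its argument "moves" is a list of rows, each a list of 7 numbers: the shift along the tool's x, y, z in cm, then the turn, a rotation vector about the tool's x, y, z in degrees, then the finger opening in cm, from 0 to 9.19. In form: [[dx, dy, dz, ax, ay, az, gripper], ...]. A call has 1 to 5 rows; each row shifts and turns the commanded pose from where the row before left it, along the tool's axes as they then stand; what a row does not reach is not made up. A row lasts 1/8 s, in which the tool goes at most 62.5 mm and 10.7 degrees, less where a joint would pass 70% of its speed; a pose out of reach is approached as far as the arm can. A call with a gripper value outside its range is refused whole. The fingers move at their own pace and stop on an object; "squeeze" is the grip in N (left out, the last holds). Time passes only in rows, so rows that do not move let the fingers close. It gives the time, the measured TCP pose, the force, the opening and the grip force at its end, in the units of the state.
- readout.get_state(): the state, without advancing time (a new reading comes with each control period).
- cams.snapshot(name): name is "scene" or "top" or "wrist"; returns a dict with "frame" (480x640x3 uint8, red, green, blue), "range_z" (480x640 float32, m along the optical axis (not along the pixel's ray), 0 where there is no reading), "intrinsics" (3x3 intrinsics, pixels), "world_to_cam" (4x4, takes a point from world to camera coordinates). Camera axes: x right, y down, z forward; pixel columns grow to the right and rows downward; lengths in m; the calibration is good to about 2 mm. A picture is of the moment at which its call begins.
- job.job_done(): hands the job in; it is judged then, once.
The state is a dict: "time_s": time; "joint_positions": joint angles; "joint_vel": joint speeds; "joint_efforts": joint torques, N m; "tool_pos": TCP position; "orientation": TCP orientation; "contact_force": force on the tool from outside, world axes, zero at the start; "moment": the same for the moment, N m; "width": opening from 0.0 (shut) to 1.0 (fully open); "finger_force": force on a finger pad.
Only numpy, scipy, OpenCV 4.12 (cv2) and the standard library are available. Lean on these libraries where they do the work, as an engineer would, in place of code of your own. Each camera call takes 0.05 s, during which the arm holds its last target. There are 200 camera calls.

## Working session

There is one attempt and no reset: what is moved stays moved. The work goes in short steps, Python scripts to look and compute and a tool call to move; the robot and the scene stay as the last step left them, time stands still between calls to the robot, and variables do not carry over. Pictures are saved under pics/ and viewed, at most 10 in all, crops included, and the job is handed in when it is done.

Besides the shell and the picture viewer there is one more tool, called after "Call:" as a command line: name --pt "numbers of a row" for each row, then --argument value for the rest. carry_out: Moves the arm, as the interface text tells. Its arguments: {"type":"object","properties":{"moves":{"type":"array"},"squeeze":{"type":"number"}},"required":["moves"]}

```bash
mkdir -p pics; cat > h.py <<'E'
import numpy as np, cv2
from station import readout, cams, job, robot
from scipy.spatial.transform import Rotation as R
def snap(n):
    s=cams.snapshot(n); f=s["frame"]; K=np.array(s["intrinsics"]); T=np.array(s["world_to_cam"]); d=s["range_z"]
    v,u=np.mgrid[:480,:640]
    c=np.stack([(u-K[0,2])/K[0,0]*d,(v-K[1,2])/K[1,1]*d,d],-1)
    w=(c-T[:3,3])@T[:3,:3]
    w[d<=0]=np.nan
    return f,w,K,T
def save(f,n): cv2.imwrite("pics/"+n,f[:,:,::-1])
E
python3 - <<'E'
from h import *
f,w,K,T=snap("top"); save(f,"top.png"); np.save("w.npy",w)
print(readout.get_state())
f2,_,_,_=snap("scene"); save(f2,"scene.png")
h=cv2.cvtColor(f,cv2.COLOR_RGB2HSV).astype(int)
m=((h[...,0]<8)|(h[...,0]>172))&(h[...,1]>150)&(h[...,2]>80)
n,l,st,ce=cv2.connectedComponentsWithStats(m.astype(np.uint8))
for i in range(1,n):
    if st[i,4]>30:
        p=w[l==i]; t=p[p[:,2]>0.078]; print(st[i],ce[i],len(t),np.nanmean(t,0) if len(t) else None)
E
```

```text
{'time_s': 0.05, 'joint_positions': array([-1.48313619e+00,  1.59002559e-01,  1.59816405e+00,  1.20297673e-05,
        1.38621534e+00, -2.10123615e-01]), 'joint_vel': array([ 1.66650944e-04, -4.41259023e-04, -1.69265558e-04,  2.48409468e-04,
        1.35569972e-03,  1.27861890e-05]), 'joint_efforts': array([-1.39557760e-03, -3.86848354e+01, -3.23290157e+01,  7.03997514e-02,
        3.38880590e-02, -4.01904038e-05]), 'tool_pos': array([ 0.16865071, -0.54943151,  0.40377888]), 'orientation': array([-3.10506932e+00, -4.65762999e-01, -1.90420908e-04]), 'contact_force': array([ 0.42924091, -0.44582544,  0.89571334]), 'moment': array([-0.01061756,  0.01947684, -0.06705391]), 'finger_force': 0.0, 'width': 0.998068543359198}
[374 286  19  13  87] [385.02298851 290.87356322] 78 [ 0.55400243 -0.0994663   0.08383659]
[328 299  19  12  86] [339.05813953 303.56976744] 77 [ 0.52486885 -0.0047548   0.08359298]
[282 309  17  17  93] [292.05376344 315.40860215] 86 [0.49693758 0.09270526 0.08361131]
[626 348  14  20 235] [633.17021277 357.74468085] 0 None
```

View pics/top.png

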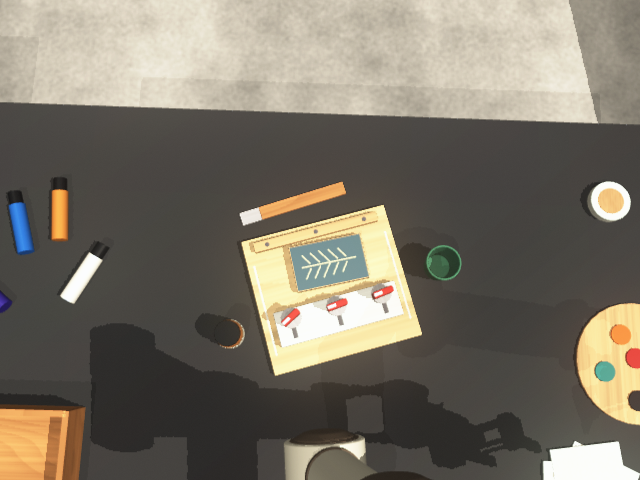

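View pics/scene.png

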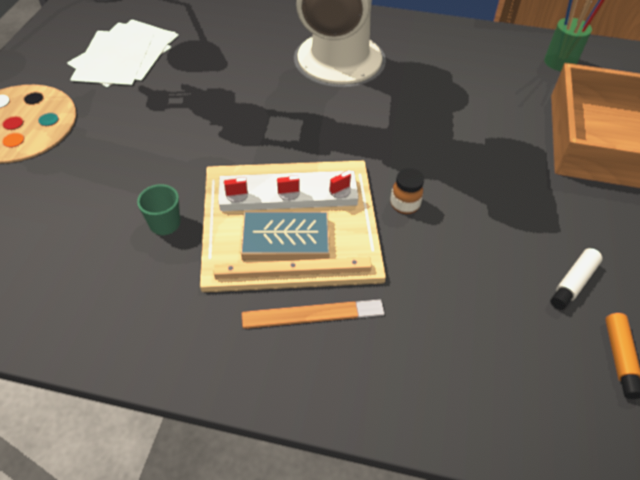

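The top view shows the bed yawed about 17°, with the knobs at px (385,291), (339,304) and (292,315). The pot is on the right at (443,262), the jar on the left at (229,333) and the scraper beyond the fence. The tool is already nearly aligned with the bed, so I'll move above it and measure with the wrist camera.

Call:
carry_out --pt "4.2 -4.1 0 0 0 0 9.1" --pt "4.2 -4.1 0 0 0 0 9.1" --pt "4.2 -4.1 0 0 0 0 9.1" --pt "4.2 -4.1 0 0 0 0 9.1" --pt "4.2 -4.1 0 0 0 0 9.1"

```text
time_s: 0.72
tool_pos: [0.3097, -0.2902, 0.4043]
orientation: [-3.107, -0.465, -0.0]
contact_force: [1.3, -0.5, 0.7]
width: 0.99
finger_force: 0.0
```

Call:
carry_out --pt "4.2 -4.1 0 0 0 0 9.1" --pt "4.2 -4.1 0 0 0 0 9.1" --pt "4.2 -4.1 0 0 0 0 9.1" --pt "4.2 -4.1 0 0 0 0 9.1" --pt "4.2 -4.1 0 0 0 0 9.1"

```text
time_s: 1.35
tool_pos: [0.4503, -0.0325, 0.4046]
orientation: [3.107, 0.466, 0.0]
contact_force: [0.5, -0.9, 0.4]
width: 0.99
finger_force: 0.0
```

```bash
cat >> h.py <<'E'
def knobs(f,w):
    h=cv2.cvtColor(f,cv2.COLOR_RGB2HSV).astype(int)
    m=((h[...,0]<8)|(h[...,0]>172))&(h[...,1]>130)&(h[...,2]>60)
    m=cv2.dilate(m.astype(np.uint8),np.ones((15,15)))>0
    top=m&(w[...,2]>0.079)&(w[...,2]<0.089)
    n,l,st,_=cv2.connectedComponentsWithStats(top.astype(np.uint8))
    out=[]
    for i in range(1,n):
        if st[i,4]<40: continue
        p=w[l==i][:,:2].astype(np.float32)
        c,s,a=cv2.minAreaRect(p)
        a=a if s[0]>s[1] else a+90
        out.append((np.round(c,4),np.round(s,4),round((a+90)%180-90,1),st[i,4]))
    return out
E
python3 - <<'E'
from h import *
s=readout.get_state(); print(s["tool_pos"],s["orientation"],s["time_s"],s["contact_force"])
f,w,K,T=snap("wrist"); save(f,"w1.png")
for n in("wrist","top"):
    f,w,K,T=snap(n)
    for k in knobs(f,w): print(n,k)
    b=(abs(w[...,2]-0.018)<0.004)&(w[...,0]>.3)&(w[...,0]<.8)&(abs(w[...,1])<.3)
    print(cv2.minAreaRect(w[b][:,:2].astype(np.float32)))
E
```

```text
[ 0.4503426  -0.03251472  0.40456742] [3.10657122e+00 4.66192390e-01 1.44887515e-04] 1.35 [ 0.5340033  -0.90003697  0.44972348]
wrist (array([0.4927, 0.0929]), array([0.0141, 0.0435]), -45.0, np.int32(1258))
wrist (array([ 0.5214, -0.0024]), array([0.014 , 0.0439]), -67.9, np.int32(1237))
wrist (array([ 0.5503, -0.0977]), array([0.014 , 0.0438]), -66.4, np.int32(1246))
((0.5209314823150635, -0.02407848834991455), (0.2026989758014679, 0.505816638469696), 17.29073143005371)
top (array([ 0.5529, -0.0953]), array([0.0137, 0.0435]), -66.3, np.int32(132))
top (array([0.495 , 0.0959]), array([0.0134, 0.0434]), -43.4, np.int32(134))
((0.6124686598777771, 0.020946770906448364), (0.3536418080329895, 0.504830539226532), 27.316852569580078)
```

View pics/w1.png

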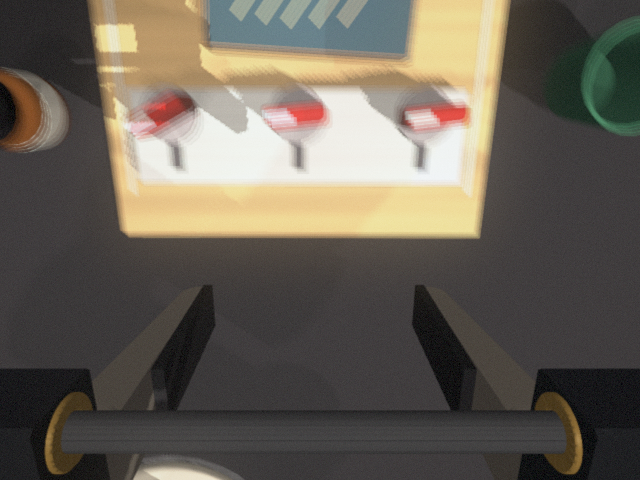

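The wrist view shows the white pointers at the bars' left ends, at px (140,125), (270,118) and (410,118). The knobs therefore need about 95° (centre), 97° (right) and 118° (left) more clockwise turn. I'll lower the open gripper behind the jaw so it straddles the centre knob.

Call:
carry_out --pt "-0.3 -0.8 4 0 0 0 9.1" --pt "0 0 5 0 0 0 9.1" --pt "0 0 5 0 0 0 9.1" --pt "0 0 3.8 0 0 0 9.1" --pt "0 0 1 0 0 0 9.1"

```text
time_s: 2.12
tool_pos: [0.4431, -0.0285, 0.2144]
orientation: [-3.105, -0.463, 0.008]
contact_force: [0.3, 0.3, 0.7]
width: 0.992
finger_force: 0.0
```

Call:
carry_out --pt "0.3 0 0 0 0 -0.25 9.1" --pt "0.3 0 0 0 0 0 9.1" --pt "0.3 0 0 0 0 0 9.1" --pt "0.3 0 0 0 0 0 9.1" --pt "0.3 0 0 0 0 0 9.1"

```text
time_s: 2.75
tool_pos: [0.4594, -0.0232, 0.217]
orientation: [3.105, 0.473, 0.001]
contact_force: [-1.4, 0.1, 0.7]
width: 0.99
finger_force: 0.0
```

```bash
python3 - <<'E'
from h import *
s=readout.get_state(); print(s["tool_pos"],s["orientation"],s["contact_force"])
f,w,K,T=snap("wrist"); save(f,"w2.png")
for k in knobs(f,w): print(k)
E
```

```text
[ 0.45935105 -0.02318355  0.21701846] [3.10549891e+00 4.73078975e-01 8.39309887e-04] [-1.36244629  0.09590902  0.6832797 ]
(array([0.5033, 0.0778]), array([0.0167, 0.0078]), 3.1, np.int32(1029))
(array([ 0.5213, -0.0021]), array([0.0143, 0.0442]), -67.9, np.int32(7098))
(array([ 0.545, -0.085]), array([0.0143, 0.0181]), -66.0, np.int32(2688))
```

View pics/w2.png

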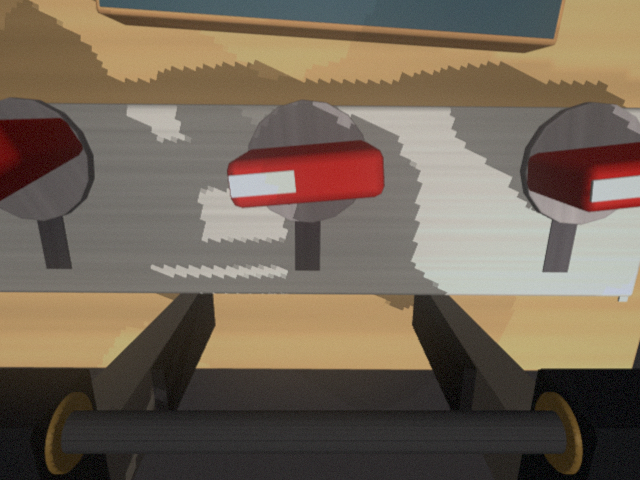

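The fingers are at y≈±50, just behind the jaw, and clear of the washers. Pushing now.

Call:
carry_out --pt "0.4 0 0 0 0 0.5 9.1" --pt "0.4 0 0 0 0 0 9.1" --pt "0.4 0 0 0 0 0 9.1" --pt "0.4 0 0 0 0 0 9.1" --pt "0.4 0 0 0 0 0 9.1"

```text
time_s: 3.42
tool_pos: [0.4783, -0.0173, 0.2166]
orientation: [-3.107, -0.459, 0.001]
contact_force: [-4.9, -1.3, 2.9]
width: 0.99
finger_force: 2.1
```

Call:
carry_out --pt "0.3 0 0 0 0 0 9.1" --pt "0.2 0 0 0 0 0 9.1" --pt "0.2 0 0 0 0 0 9.1" --pt "0.2 0 0 0 0 0 9.1" --pt "0.1 0 0 0 0 0 9.1"

```text
time_s: 4.05
tool_pos: [0.4876, -0.0145, 0.2166]
orientation: [-3.108, -0.46, 0.002]
contact_force: [-5.4, -1.9, 2.3]
width: 0.992
finger_force: 2.9
```

```bash
cat >> h.py <<'E'
B=np.deg2rad(16.8); ex=np.array([np.cos(B),np.sin(B)]); ey=np.array([-ex[1],ex[0]]); C=np.array([.5214,-.0022])
def rel():
    s=readout.get_state(); d=s["tool_pos"][:2]-C
    x=R.from_rotvec(s["orientation"]).apply([1,0,0])
    print("rel mm",d@ex*1e3,d@ey*1e3,"z",s["tool_pos"][2],"yaw-bed",np.degrees(np.arctan2(x[1],x[0])-B),"F",s["contact_force"].round(1),s["moment"].round(2),"t",s["time_s"],"j6",s["joint_positions"][5])
E
python3 - <<'E'
from h import *
rel()
f,w,K,T=snap("wrist"); save(f,"w3.png")
for k in knobs(f,w): print(k)
E
```

```text
rel mm -35.92627298735114 -1.9903602217938299 z 0.21655371095777923 yaw-bed 0.024032523407768416 F [-5.4 -1.9  2.3] [-0.11  1.02  0.23] t 4.05 j6 0.9993845640106932
(array([0.5019, 0.0841]), array([0.0141, 0.0192]), -45.2, np.int32(1954))
(array([ 0.5219, -0.0018]), array([0.0141, 0.044 ]), -68.2, np.int32(6114))
(array([ 0.5463, -0.0876]), array([0.0145, 0.0241]), -67.0, np.int32(3314))
```

View pics/w3.png

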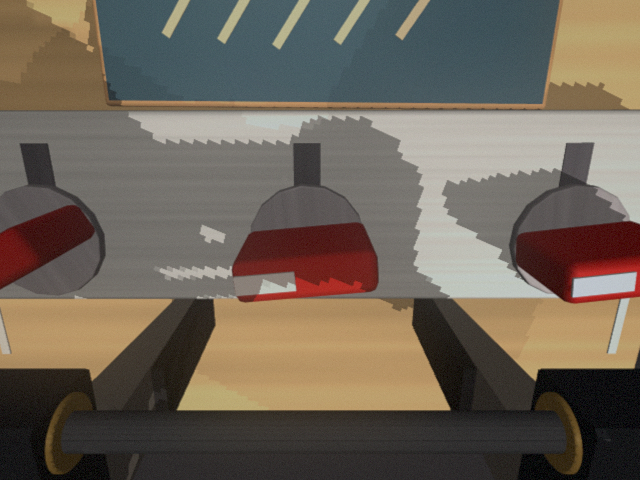

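The jaw slides with about 5 N and its front edge (row 110) has just met the block (row 103). About 8 mm remain.

Call:
carry_out --pt "0.15 0 0 0 0 0 9.1" --pt "0.15 0 0 0 0 0 9.1" --pt "0.1 0 0 0 0 0 9.1" --pt "0.1 0 0 0 0 0 9.1" --pt "0 0 0 0 0 0 9.1"

```text
time_s: 4.72
tool_pos: [0.4922, -0.0131, 0.2165]
orientation: [-3.108, -0.46, 0.003]
contact_force: [-5.9, -1.6, 4.9]
width: 0.991
finger_force: 3.3
```

Call:
carry_out --pt "0.1 0 0 0 0 0 9.1" --pt "0.05 0 0 0 0 0 9.1" --pt "0 0 0 0 0 0 9.1"

```text
time_s: 5.1
tool_pos: [0.4936, -0.0127, 0.2165]
orientation: [-3.107, -0.46, 0.003]
contact_force: [-7.0, -2.0, 4.1]
width: 0.991
finger_force: 3.5
```

```bash
python3 - <<'E'
from h import *
rel()
E
```

```text
rel mm -29.661770466361467 -1.9874481622258153 z 0.2165315265102729 yaw-bed 0.026991533674114117 F [-7.  -2.   4.1] [-0.15  1.19  0.18] t 5.1 j6 1.0067136050572618
```

Expected about 2 mm more; I'll use 0.5 mm steps.

Call:
carry_out --pt "0.05 0 0 0 0 0 9.1" --pt "0.05 0 0 0 0 0 9.1" --pt "0.05 0 0 0 0 0 9.1" --pt "0 0 0 0 0 0 9.1"

```text
time_s: 5.6
tool_pos: [0.495, -0.0122, 0.2165]
orientation: [-3.108, -0.46, 0.003]
contact_force: [-6.6, -2.3, 5.0]
width: 0.991
finger_force: 3.5
```

Call:
carry_out --pt "0.05 0 0 0 0 0 9.1" --pt "0.05 0 0 0 0 0 9.1" --pt "0 0 0 0 0 0 9.1"

```text
time_s: 5.98
tool_pos: [0.496, -0.012, 0.2165]
orientation: [-3.108, -0.46, 0.003]
contact_force: [-7.1, -1.7, 4.7]
width: 0.991
finger_force: 3.5
```

Call:
carry_out --pt "0.05 0 0 0 0 0 9.1" --pt "0.05 0 0 0 0 0 9.1" --pt "0 0 0 0 0 0 9.1"

```text
time_s: 6.35
tool_pos: [0.4969, -0.0117, 0.2166]
orientation: [-3.108, -0.46, 0.003]
contact_force: [-6.5, -1.9, 5.9]
width: 0.987
finger_force: 3.5
```

Call:
carry_out --pt "0.05 0 0 0 0 0 9.1" --pt "0 0 0 0 0 0 9.1"

```text
time_s: 6.6
tool_pos: [0.4972, -0.0116, 0.2166]
orientation: [-3.108, -0.46, 0.005]
contact_force: [-8.3, -2.4, 6.7]
width: 0.989
finger_force: 4.5
```

```bash
python3 - <<'E'
from h import *
rel()
f,w,K,T=snap("scene"); save(cv2.resize(f[150:300,190:400],None,fx=3.8,fy=3.8,interpolation=cv2.INTER_CUBIC),"s4.png")
E
```

```text
rel mm -25.89604134406923 -2.010768231518238 z 0.21656294895701672 yaw-bed 0.03576980407260776 F [-8.3 -2.4  6.7] [-0.27  1.53  0.14] t 6.6 j6 1.0111657008622321
```

View pics/s4.png

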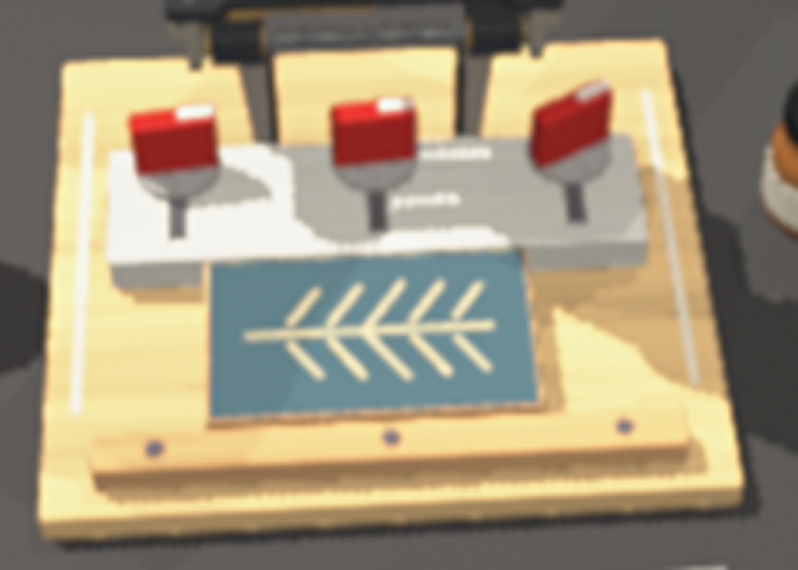

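The block appears at the fence (bottom edge at row ~415 against fence ~440), and the force is beginning to rise. Continuing in half-millimetre steps until it climbs clearly.

Call:
carry_out --pt "0.05 0 0 0 0 0 9.1" --pt "0 0 0 0 0 0 9.1"

```text
time_s: 6.9
tool_pos: [0.4974, -0.0116, 0.2165]
orientation: [-3.108, -0.46, 0.007]
contact_force: [-10.1, -2.6, 8.7]
width: 0.993
finger_force: 5.5
```

Call:
carry_out --pt "0.05 0 0 0 0 0 9.1" --pt "0 0 0 0 0 0 9.1"

```text
time_s: 7.15
tool_pos: [0.4976, -0.0115, 0.2165]
orientation: [-3.108, -0.46, 0.009]
contact_force: [-12.6, -3.7, 11.2]
width: 0.995
finger_force: 6.5
```

Call:
carry_out --pt "0.05 0 0 0 0 0 9.1" --pt "0.05 0 0 0 0 0 9.1" --pt "0 0 0 0 0 0 9.1" --pt "0 0 0 0 0 0 9.1"

```text
time_s: 7.65
tool_pos: [0.4981, -0.0114, 0.2165]
orientation: [3.108, 0.461, -0.013]
contact_force: [-15.3, -6.1, 13.6]
width: 0.989
finger_force: 8.4
```

```bash
python3 - <<'E'
from h import *
rel()
# block & jaw check from top camera
f,w,K,T=snap("wrist")
z=w[...,2]; d=w[...,:2]-C; X=(d@ex)*1e3; Y=(d@ey)*1e3
g=(abs(z-.042)<.003)&(abs(abs(Y)-50)<15)
print("jaw x range",np.nanpercentile(X[g],[.5,99.5]))
f,w,K,T=snap("top"); save(cv2.resize(f[200:380,230:430],None,fx=3.3,fy=3.3,interpolation=cv2.INTER_CUBIC),"t5.png")
h=cv2.cvtColor(f,cv2.COLOR_RGB2HSV).astype(int)
m=(h[...,0]>85)&(h[...,0]<115)&(h[...,1]>40)&(abs(w[...,2]-.040)<.006)
print("block face",cv2.minAreaRect(w[m][:,:2].astype(np.float32)),m.sum())
p=w[m][:,:2]-C; print(np.percentile(p@ex,[1,99]))
E
```

```text
rel mm -24.95422120125817 -2.065465266668816 z 0.21648333686739066 yaw-bed 0.06877980265386215 F [-15.3  -6.1  13.6] [-0.93  2.77  0.07] t 7.65 j6 1.0135306980872065
jaw x range [-23.58047788  92.30734373]
block face ((0.643243134021759, 0.33148491382598877), (0.7823878526687622, 0.1347837895154953), 87.27552032470703) 2399
[0.06518761 0.38972295]
```

View pics/t5.png

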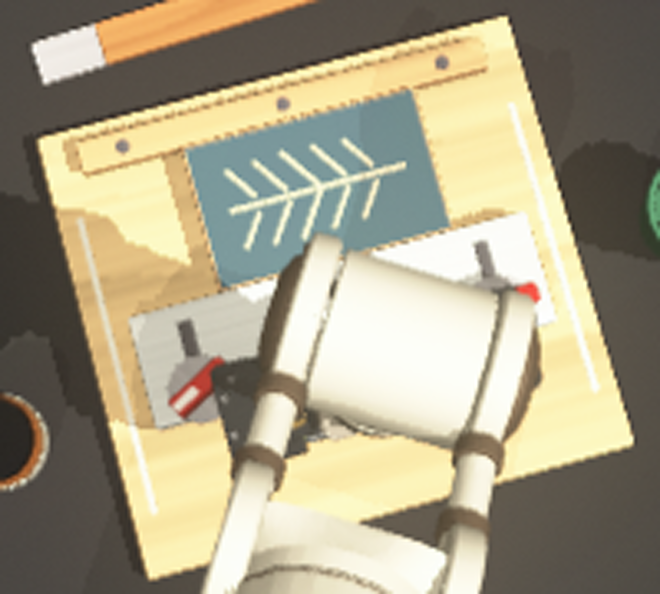

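The block is flush and square against the fence, and the push stalled at 16 N. I'll back off, rise and turn to the centre knob.

Call:
carry_out --pt "-1 0 0 0 0 0 9.1" --pt "-0.9 0 0 0 0 0 9.1" --pt "0 0 -5 0 0 0 9.1" --pt "0 0 -5 0 0 0 9.1" --pt "4.1 -0.2 0 0 0 -10 9.1"

```text
time_s: 8.38
tool_pos: [0.5215, -0.0033, 0.323]
orientation: [3.05, 0.731, 0.018]
contact_force: [1.5, -0.3, 0.0]
width: 0.99
finger_force: 0.0
```

Call:
carry_out --pt "0 0 0 0 0 -10.6 5" --pt "0 0 0 0 0 -10.6 5" --pt "0 0 0 0 0 -10.6 5" --pt "0 0 0 0 0 -10.6 5" --pt "0 0 0 0 0 -10.6 5"

```text
time_s: 9.0
tool_pos: [0.5202, -0.0027, 0.3168]
orientation: [2.403, 2.022, 0.002]
contact_force: [0.7, -0.9, -0.3]
width: 0.545
finger_force: 0.0
```

Call:
carry_out --pt "0 0 0 0 0 -10.6 5" --pt "0 0 0 0 0 -10.6 5" --pt "0 0 0 0 0 -10.6 5" --pt "0 0 0 0 0 -0.5 5" --pt "0 0 0 0 0 0 5"

```text
time_s: 9.62
tool_pos: [0.5202, -0.0027, 0.3168]
orientation: [1.758, 2.603, 0.001]
contact_force: [0.4, 0.7, 0.2]
width: 0.546
finger_force: 0.0
```

```bash
python3 - <<'E'
from h import *
rel()
f,w,K,T=snap("wrist"); save(f,"w6.png")
for k in knobs(f,w): print(k)
E
```

```text
rel mm -1.3060117953192651 -0.12202912401766783 z 0.31675941456649787 yaw-bed 95.13847709949992 F [0.4 0.7 0.2] [ 0.   -0.05 -0.05] t 9.625 j6 -0.6208221294450349
(array([0.4923, 0.0936]), array([0.0141, 0.0441]), -45.1, np.int32(2724))
(array([ 0.5212, -0.0016]), array([0.0138, 0.0438]), -68.3, np.int32(1816))
(array([ 0.5449, -0.0854]), array([0.0139, 0.0183]), -66.8, np.int32(584))
```

View pics/w6.png

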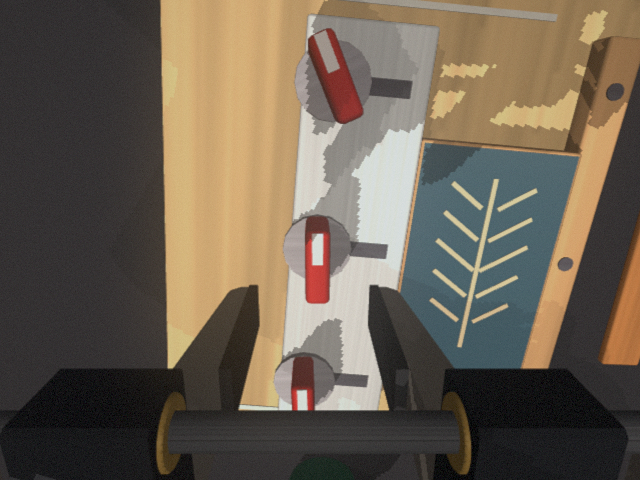

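Centre knob bar is lined up with the fingers (px 318,260, midway between tips). Lower and pinch.

Call:
carry_out --pt "0.1 0.1 4 0 0 0 5" --pt "0 0 3.2 0 0 0 5" --pt "0 0 0 0 0 0 1" --pt "0 0 0 0 0 0 0.5" --pt "0 0 0 0 0 0 0.5" --squeeze 30

```text
time_s: 10.3
tool_pos: [0.5215, -0.0015, 0.2464]
orientation: [1.753, 2.604, 0.002]
contact_force: [-0.1, 0.1, -0.5]
width: 0.239
finger_force: 0.0
```

Call:
carry_out --pt "0 0 0 0 0 0 0.5" --pt "0 0 0 0 0 0 0.5"

```text
time_s: 10.55
tool_pos: [0.5215, -0.0014, 0.2461]
orientation: [1.753, 2.604, 0.002]
contact_force: [0.9, 1.2, 4.3]
width: 0.151
finger_force: 30.0
```

Call:
carry_out --pt "0 0 0 0 0 10 0.5" --pt "0 0 0 0 0 10 0.5" --pt "0 0 0 0 0 10 0.5" --pt "0 0 0 0 0 10 0.5" --pt "0 0 0 0 0 10 0.5"

```text
time_s: 11.18
tool_pos: [0.5215, -0.0014, 0.2461]
orientation: [2.694, 1.612, 0.004]
contact_force: [1.0, 1.5, 5.2]
width: 0.147
finger_force: 30.0
```

Call:
carry_out --pt "0 0 0 0 0 10 0.5" --pt "0 0 0 0 0 10 0.5" --pt "0 0 0 0 0 10 0.5" --pt "0 0 0 0 0 10 0.5" --pt "0 0 0 0 0 4 0.5"

```text
time_s: 11.8
tool_pos: [0.5215, -0.0014, 0.2461]
orientation: [3.102, 0.49, 0.004]
contact_force: [1.5, 2.2, 4.8]
width: 0.147
finger_force: 30.0
```

Call:
carry_out --pt "0 0 0 0 0 2 0.5" --pt "0 0 0 0 0 2 0.5" --pt "0 0 0 0 0 0 0.5"

```text
time_s: 12.18
tool_pos: [0.5215, -0.0013, 0.246]
orientation: [3.116, 0.389, 0.004]
contact_force: [1.8, 1.5, 5.4]
width: 0.154
finger_force: 30.8
```

```bash
python3 - <<'E'
from h import *
rel()
E
```

```text
rel mm 0.3848433356157946 0.8121609704276095 z 0.24604194012556502 yaw-bed -2.57534198460784 F [1.8 1.5 5.4] [ 0.37 -0.24  0.79] t 12.175 j6 1.0880756958256759
```

The moment jumped to 0.8 N m with the bar past alignment, so the centre knob is at its stop. Release, rise, move to the left knob.

Call:
carry_out --pt "0 0 0 0 0 0 5" --pt "0 0 0 0 0 0 5" --pt "0 0 -4 0 0 0 5" --pt "0 0 -4 0 0 0 5" --pt "-0.5 -5 0 0 0 0 5"

```text
time_s: 12.8
tool_pos: [0.5055, 0.0444, 0.3285]
orientation: [3.116, 0.379, 0.012]
contact_force: [0.0, 1.1, 0.6]
width: 0.545
finger_force: 0.0
```

Call:
carry_out --pt "0 -4.9 0 0 0 0 5" --pt "0 0 0 0 0 -10.6 5" --pt "0 0 0 0 0 -10.6 5" --pt "0 0 0 0 0 -10.6 5" --pt "0 0 0 0 0 -10.6 5"

```text
time_s: 13.42
tool_pos: [0.4914, 0.0934, 0.3242]
orientation: [-2.762, -1.495, 0.002]
contact_force: [-0.4, -0.5, -0.5]
width: 0.545
finger_force: 0.0
```

Call:
carry_out --pt "0 0 0 0 0 -10.6 5" --pt "0 0 0 0 0 -10.6 5" --pt "0 0 0 0 0 -10.6 5" --pt "0 0 0 0 0 -10.6 5" --pt "0 0 0 0 0 -10.6 5"

```text
time_s: 14.05
tool_pos: [0.4914, 0.0933, 0.3242]
orientation: [-1.805, -2.57, 0.001]
contact_force: [0.5, 1.2, 0.2]
width: 0.545
finger_force: 0.0
```

Call:
carry_out --pt "0 0 0 0 0 -10.6 5" --pt "0 0 0 0 0 -10.6 5" --pt "0 0 0 0 0 -4 5" --pt "0 0 0 0 0 0 5"

```text
time_s: 14.55
tool_pos: [0.4915, 0.0933, 0.3242]
orientation: [-1.211, -2.898, 0.001]
contact_force: [0.1, 0.2, 0.2]
width: 0.543
finger_force: 0.0
```

```bash
python3 - <<'E'
from h import *
rel(); print(readout.get_state()["tool_pos"])
for n in ("wrist","top"):
  f,w,K,T=snap(n)
  for k in knobs(f,w): print(k)
E
```

```text
rel mm -1.0277556679977249 100.11566404752445 z 0.32424808885821427 yaw-bed 117.85364044213536 F [0.1 0.2 0.2] [-0.01 -0.21  0.  ] t 14.55 j6 -0.833646043940874
[0.4914795  0.09334562 0.32424809]
(array([0.4921, 0.0939]), array([0.014 , 0.0442]), -45.7, np.int32(1714))
(array([0.5302, 0.0012]), array([0.024, 0.015]), 18.0, np.int32(696))
(array([ 0.5529, -0.0952]), array([0.0138, 0.0443]), -66.1, np.int32(135))
(array([5.239e-01, 4.000e-04]), array([0.0435, 0.014 ]), 16.0, np.int32(132))
```

The centre knob now points along the bed x axis. The left bar is aligned, so lower and pinch.

Call:
carry_out --pt "0 0 4 0 0 0 5" --pt "0 0 3.9 0 0 0 5" --pt "0 0 0 0 0 0 1" --pt "0 0 0 0 0 0 0.5" --pt "0 0 0 0 0 0 0.5"

```text
time_s: 15.28
tool_pos: [0.4927, 0.0934, 0.2477]
orientation: [1.208, 2.896, 0.002]
contact_force: [0.7, -0.2, 1.3]
width: 0.24
finger_force: 0.0
```

Call:
carry_out --pt "0 0 0 0 0 0 0.5" --pt "0 0 0 0 0 0 0.5" --pt "0 0 0 0 0 10 0.5" --pt "0 0 0 0 0 10 0.5" --pt "0 0 0 0 0 10 0.5"

```text
time_s: 15.9
tool_pos: [0.4926, 0.0936, 0.2473]
orientation: [1.924, 2.48, 0.003]
contact_force: [0.1, 2.8, 7.4]
width: 0.151
finger_force: 30.0
```

Call:
carry_out --pt "0 0 0 0 0 10 0.5" --pt "0 0 0 0 0 10 0.5" --pt "0 0 0 0 0 10 0.5" --pt "0 0 0 0 0 10 0.5" --pt "0 0 0 0 0 10 0.5"

```text
time_s: 16.52
tool_pos: [0.4924, 0.0937, 0.2473]
orientation: [2.794, 1.436, 0.003]
contact_force: [-1.5, 3.1, 9.4]
width: 0.152
finger_force: 30.0
```

Call:
carry_out --pt "0 0 0 0 0 10 0.5" --pt "0 0 0 0 0 10 0.5" --pt "0 0 0 0 0 10 0.5" --pt "0 0 0 0 0 8 0.5" --pt "0 0 0 0 0 2 0.5"

```text
time_s: 17.15
tool_pos: [0.4922, 0.0939, 0.2473]
orientation: [-3.115, -0.401, -0.002]
contact_force: [-2.5, 4.9, 9.3]
width: 0.152
finger_force: 30.5
```

Call:
carry_out --pt "0 0 0 0 0 2 0.5" --pt "0 0 0 0 0 0 0.5"

```text
time_s: 17.4
tool_pos: [0.4922, 0.094, 0.2473]
orientation: [-3.122, -0.351, -0.002]
contact_force: [-0.4, 4.0, 7.6]
width: 0.158
finger_force: 31.7
```

```bash
python3 - <<'E'
from h import *
rel()
E
```

```text
rel mm -0.1402004786765325 100.49245312436919 z 0.2472744854303257 yaw-bed -3.9643381588106563 F [-0.4  4.   7.6] [0.69 0.38 0.84] t 17.4 j6 1.2933354320864152
```

The left knob is at its stop (0.84 N m). On to the right knob.

Call:
carry_out --pt "0 0 0 0 0 0 5" --pt "0 0 0 0 0 0 5" --pt "0 0 -4 0 0 0 5" --pt "0 0 -4 0 0 0 5" --pt "0.3 5 0 0 0 0 5"

```text
time_s: 18.02
tool_pos: [0.5065, 0.0464, 0.3291]
orientation: [3.12, 0.354, 0.01]
contact_force: [0.3, -1.1, -0.1]
width: 0.546
finger_force: 0.0
```

Call:
carry_out --pt "0.3 5 0 0 0 0 5" --pt "0.4 5 0 0 0 0 5" --pt "0.4 5 0 0 0 0 5" --pt "0 0 0 0 0 -10.6 5" --pt "0 0 0 0 0 -10.6 5"

```text
time_s: 18.65
tool_pos: [0.5492, -0.0996, 0.325]
orientation: [-3.002, -0.923, 0.002]
contact_force: [-0.1, 0.9, -0.1]
width: 0.543
finger_force: 0.0
```

Call:
carry_out --pt "0 0 0 0 0 -10.6 5" --pt "0 0 0 0 0 -10.6 5" --pt "0 0 0 0 0 -10.6 5" --pt "0 0 0 0 0 -10.6 5" --pt "0 0 0 0 0 -10.6 5"

```text
time_s: 19.27
tool_pos: [0.5491, -0.0987, 0.3251]
orientation: [-2.273, -2.167, 0.001]
contact_force: [-0.6, -0.8, -0.0]
width: 0.543
finger_force: 0.0
```

Call:
carry_out --pt "0 0 0 0 0 -10.6 5" --pt "0 0 0 0 0 -10.6 5" --pt "0 0 0 0 0 -5.4 5" --pt "0 0 0 0 0 0 5"

```text
time_s: 19.77
tool_pos: [0.5492, -0.0987, 0.3252]
orientation: [-1.724, -2.625, 0.001]
contact_force: [0.2, -0.7, -0.0]
width: 0.545
finger_force: 0.0
```

```bash
python3 - <<'E'
from h import *
rel(); print(readout.get_state()["tool_pos"])
for n in ("wrist","top"):
  f,w,K,T=snap(n)
  for k in knobs(f,w): print(k)
E
```

```text
rel mm -1.3212550786705288 -100.42205760317805 z 0.3252226367709055 yaw-bed 96.63310540472183 F [ 0.2 -0.7 -0. ] [-0.03 -0.13  0.01] t 19.775 j6 -0.8032771243009991
[ 0.5491603  -0.09871788  0.32522264]
(array([ 0.5213, -0.0021]), array([0.0439, 0.0141]), 16.8, np.int32(2500))
(array([ 0.5501, -0.0971]), array([0.0138, 0.0437]), -65.9, np.int32(1703))
(array([ 0.5475, -0.0843]), array([0.013 , 0.0187]), -64.3, np.int32(41))
(array([5.242e-01, 4.000e-04]), array([0.0432, 0.0139]), 16.0, np.int32(131))
(array([0.4947, 0.0958]), array([0.0438, 0.014 ]), 16.3, np.int32(136))
```

Call:
carry_out --pt "0.1 0.1 4 0 0 -0.6 5" --pt "0 0 4 0 0 0 5" --pt "0 0 0 0 0 0 1" --pt "0 0 0 0 0 0 0.5" --pt "0 0 0 0 0 0 0.5"

```text
time_s: 20.5
tool_pos: [0.5507, -0.0976, 0.2477]
orientation: [1.707, 2.634, 0.001]
contact_force: [0.9, -0.0, 0.3]
width: 0.241
finger_force: 0.0
```

Call:
carry_out --pt "0 0 0 0 0 0 0.5" --pt "0 0 0 0 0 0 0.5" --pt "0 0 0 0 0 10 0.5" --pt "0 0 0 0 0 10 0.5" --pt "0 0 0 0 0 10 0.5"

```text
time_s: 21.12
tool_pos: [0.5507, -0.0974, 0.2473]
orientation: [2.336, 2.097, 0.002]
contact_force: [0.8, 1.6, 6.4]
width: 0.145
finger_force: 30.0
```

Call:
carry_out --pt "0 0 0 0 0 10 0.5" --pt "0 0 0 0 0 10 0.5" --pt "0 0 0 0 0 10 0.5" --pt "0 0 0 0 0 10 0.5" --pt "0 0 0 0 0 10 0.5"

```text
time_s: 21.75
tool_pos: [0.5505, -0.0973, 0.2473]
orientation: [3.005, 0.913, 0.002]
contact_force: [0.0, 1.3, 8.1]
width: 0.147
finger_force: 30.0
```

Call:
carry_out --pt "0 0 0 0 0 10 0.5" --pt "0 0 0 0 0 7 0.5" --pt "0 0 0 0 0 2 0.5" --pt "0 0 0 0 0 2 0.5" --pt "0 0 0 0 0 0 0.5"

```text
time_s: 22.38
tool_pos: [0.5505, -0.0971, 0.2473]
orientation: [3.12, 0.362, 0.002]
contact_force: [0.1, 2.2, 7.9]
width: 0.159
finger_force: 31.6
```

```bash
python3 - <<'E'
from h import *
rel()
E
```

```text
rel mm 0.3931344550705332 -99.27865546330125 z 0.24728346084229433 yaw-bed -3.5539190798311946 F [0.1 2.2 7.9] [0.46 0.11 0.89] t 22.375 j6 0.9489492032364883
```

Call:
carry_out --pt "0 0 0 0 0 0 5" --pt "0 0 0 0 0 0 5" --pt "0 0 -5 0 0 0 5" --pt "0 0 -5 0 0 0 5" --pt "-5 -2 -5 0 0 0 5"

```text
time_s: 23.0
tool_pos: [0.5053, -0.0909, 0.3901]
orientation: [3.12, 0.359, 0.002]
contact_force: [-0.6, -0.7, 1.1]
width: 0.544
finger_force: 0.0
```

Call:
carry_out --pt "-5 -2 0 0 0 0 5" --pt "-5 -2 0 0 0 0 5" --pt "0 0 0 0 0 0 5" --pt "0 0 0 0 0 0 5"

```text
time_s: 23.5
tool_pos: [0.3985, -0.0743, 0.3886]
orientation: [3.12, 0.358, 0.002]
contact_force: [0.3, -0.2, 0.2]
width: 0.539
finger_force: 0.0
```

```bash
python3 - <<'E'
from h import *
rel()
f,w,K,T=snap("wrist"); save(f,"w9.png")
for k in knobs(f,w): print(k)
f,w,K,T=snap("top")
for k in knobs(f,w): print(k)
E
```

```text
rel mm -138.4967312835354 -33.53147528922382 z 0.38855589868528295 yaw-bed -3.7134125924946293 F [ 0.3 -0.2  0.2] [-0.05  0.05  0.04] t 23.5 j6 0.8577059359901734
(array([0.4914, 0.0925]), array([0.0419, 0.0145]), 16.8, np.int32(1697))
(array([ 0.5173, -0.0037]), array([0.0355, 0.0143]), 17.1, np.int32(1378))
(array([ 0.543, -0.1  ]), array([0.0291, 0.0144]), 15.3, np.int32(1128))
(array([ 0.5528, -0.0952]), array([0.044 , 0.0141]), 16.9, np.int32(135))
(array([5.237e-01, 2.000e-04]), array([0.0434, 0.0138]), 17.1, np.int32(135))
(array([0.4943, 0.0959]), array([0.043 , 0.0139]), 17.5, np.int32(136))
```

View pics/w9.png

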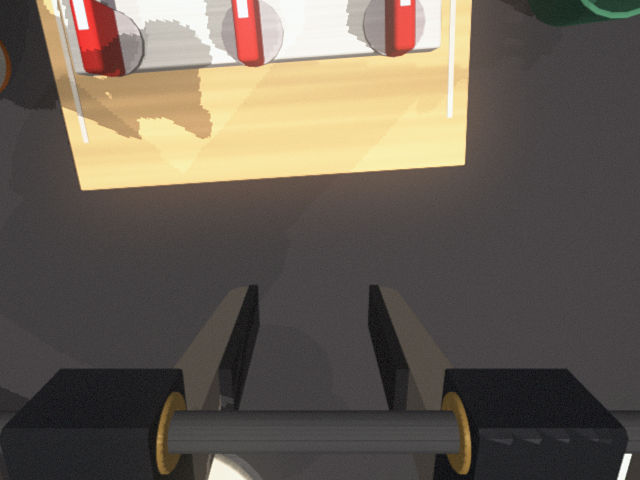

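All three bars point along the bed x axis with their white pointers towards the fence (px 85, 245 and 405 at the top of the image). One last check on the block before handing in.

```bash
python3 - <<'E'
from h import *
f,w,K,T=snap("top")
h=cv2.cvtColor(f,cv2.COLOR_RGB2HSV).astype(int)
C2=np.array([.5237,.0002]); d=w[...,:2]-C2; X=d@ex*1e3; Y=d@ey*1e3
m=(h[...,0]>85)&(h[...,0]<125)&(h[...,1]>40)&(X>50)&(X<170)&(abs(Y)<95)
k=cv2.connectedComponentsWithStats(cv2.morphologyEx(m.astype(np.uint8),cv2.MORPH_CLOSE,np.ones((5,5))))
i=1+np.argmax(k[2][1:,4]); p=np.stack([X,Y],-1)[k[1]==i].astype(np.float32); print(cv2.minAreaRect(p[np.isfinite(p[:,0])]), "expect centre x 107.5")
save(cv2.resize(f[190:380,230:430],None,fx=3.1,fy=3.1,interpolation=cv2.INTER_CUBIC),"t10.png")
E
```

```text
((106.96178436279297, -5.875160217285156), (92.45042419433594, 152.90760803222656), 0.018296480178833008) expect centre x 107.5
```

View pics/t10.png

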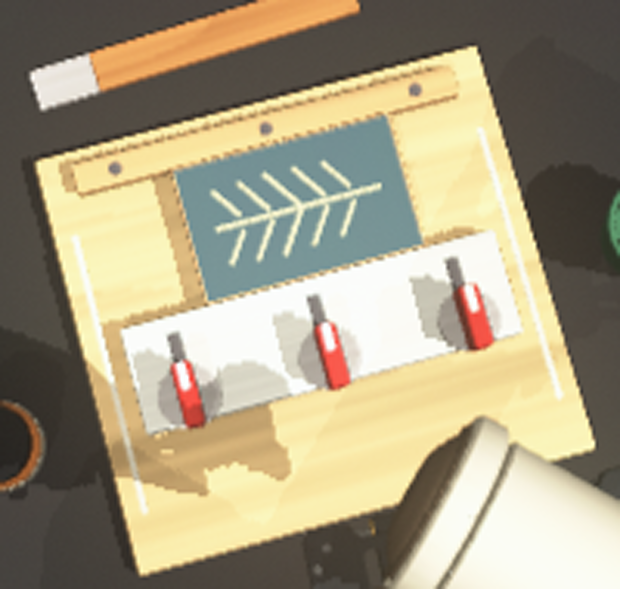

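The block is snug and square (centre x 107.0 mm against 107.5 expected, angle about 0°), and all three knobs point at the fence. Handing in.

```bash
python3 -c "
from station import job
print(job.job_done())"
```

```text
the job is handed in; nothing more can be done
None
```

The job is handed in, with no verdict returned: on the last camera check the jaw held the block snug and square to the fence and all three knobs were at their end stops, turned centre, left, then right; the arm touched neither pot, jar nor scraper.

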